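# Spring open the wide parts case and fold its flap down

### The job

Open the wider of the two grey parts cases with closed or open fingertips only, gripping nothing: press gently on the upper part of its sloping front flap until the touch catch lets go, take the hand away so that the flap springs ajar by itself, then hook behind its top edge and push it down until it lies fully open, flat towards the robot. Leave the narrow case shut and the radio, the pliers on the wide case's roof and the screwdriver block where they are.

Things in the scene. Friction and masses are not known exactly. Their poses are not given: they have to be found in the camera images.
- wide_case: The wider grey case, fixed to the bench, 190 mm wide (y), 136 mm high. Origin: at bench level under the middle of its flap's hinge line. Its +x points level from there into the case, away from the robot (yaw varies within 0.3 rad); z up. 'Behind' below means along +x. Roof: 136 mm above the bench, from 88 to 205 mm behind the origin. The sloping flap is its front.
- wide_flap (a joint): Wide case's flap hinge, rad, along its lower edge, 12 mm above the origin. 0 = shut, leaning 0.61 back from vertical; -0.045 = pressed-in stop (2 to 4 N near the top; the catch lets go at -0.03, for good); about 0.45 = ajar, pushed there by a spring pin; 0.61 = upright, past which it sinks slowly by itself (within 3 s) to 2.15 = flat. From ajar on it moves lightly (under 1 N).
- wide_press (a point): Place to press: on the outer face of the wide case's flap, mid-width, 126 mm from the hinge, marked by a thin round steel pad 32 mm across. Fingertips move level into the case (its +x) about 5 mm. Shut, it lies 72 mm behind and 115 mm above the case origin. Moves with the flap.
- wide_edge (a point): Middle of the flap's top (free) edge; the flap is 150 mm long from the hinge, 174 mm wide, 5 mm thick. Shut: 88 mm behind, 133 mm above the case origin. Ajar: about 26 mm behind, 160 mm above, leaving a gap of about 55 mm in front of the roof's edge for fingertips from above. A 24 mm catch hook sits behind it 75 mm to its +y. Moves with the flap.
- narrow_case: The narrower case of the same kind, 120 mm wide, otherwise the same shape, origin and axes. To be left shut.
- narrow_flap (a joint): Hinge of the narrow case's flap (rad), 0 = shut, with a touch catch like the other; to be left shut.
- radio: Loose red radio casing, 200 x 55 mm and 140 mm high with its carrying handle, standing to the right of the cases. Origin under its centre, x along its length.
- pliers: Loose steel pliers lying across the flat roof of the wide case, towards its back, about 165 mm long, 56 mm wide and 14 mm high. Origin under the pivot, x towards the jaws. To be left lying there.
- driver_block: Loose wooden block 130 x 60 x 55 mm with upright screwdrivers up to 134 mm high, standing to the left of the cases. Origin under its centre, x along its length.
Not all that is in view belongs to the job. What is shaped like the narrow_case but pink or red is not meant.

How it is judged:
By the outcome, as a careful person would: the job done as asked, in the order asked, and still so for the second after the job is handed in, with the robot touching nothing.
It also fails if it takes over 48 s, if anything falls off the work surface, if the arm or the gripper's body presses on something with over 40 N, if the wrist force passes 120 N, or if a joint passes its speed limit or range.

### The arm

A 6-joint arm with a two-finger parallel gripper is mounted at the origin on the work surface. World frame = base frame: x ahead of the robot, y to its left, z up, the work surface at z = 0. Lengths are in mm, angles in rad, forces in N, time in s.
With the tool pointing down it reaches from about 350 to 975 mm from the base axis. Payload 7.1 kg.
Tool frame: the origin (TCP) lies on the centre line of the jaws, within the pads' length; the fingertips stand 8 mm ahead of it and the grasp point (between the pads) lies 11 mm behind it; z points along the fingers, x is the direction in which the jaws open and shut, and the axes are right-handed (so a half turn about z gives the same grasp; the last joint's range is limited). The gripper opens to 88 mm and grips with 3 to 60 N. Pads are 20 mm wide; open, the fingers measure 115 mm over their backs; the gripper's body (75 mm by 178 mm) begins 61 mm behind the grasp point.
Start: joints at [1.232, 0.423, 1.63, -0, 1.089, -0.019], TCP at [196.453, 593.305, 230.675] pointing down, gripper open.
Joint ranges: [-3, 3], [-0.9, 2.11], [0.09, 2.58], [-1.31, 4.45], [0.11, 2.69], [-2.54, 2.54]. Speed limits (rad/s): [2.39, 2.39, 3.01, 3.14, 3.14, 3.14].

### API

Orientations are given as a rotation vector (axis times angle).
In Python, from workcell import ctrl gives the robot as it stands.
- The arm moves only by the shell command python3 -m handwheel 'ROWS'. ROWS is JSON, a list of rows, each a list of 3 entries, a list of its own where there are three numbers: the turn, a rotation vector about the tool's x, y, z in rad, then the shift along the tool's x, y, z in mm, then the opening, from 0 (shut) to 1 (fully open). In form: [[[ax, ay, az], [tx, ty, tz], jaw], ...]. A call has exactly 10 rows; each row shifts and turns the pose as measured when the row begins, along the tool's axes as they then stand; what a row does not reach is not made up. A row lasts 1/12 s, in which the tool goes at most 41.7 mm and 7.16 degrees, less where a joint would pass 70% of its speed; a pose out of reach is approached as far as the arm can. A call with a gripper value outside its range is refused whole. The fingers move at their own pace and stop on an object; the grip force is fixed at half the most. Time passes only in rows, so rows that do not move let the fingers close, or fill a call up. It gives the time, the measured TCP pose, the force and the opening at its end, in the units of the state.
- ctrl.get_obs(): the state, without advancing time (a new reading comes with each control period).
- ctrl.get_image(name): name is "side" or "top"; returns a dict with "pixels" (480x640x3 uint8, red, green, blue), "camera_matrix" (3x3 intrinsics, pixels), "rvec" (rotation vector, rad) and "tvec" (3), from world to camera coordinates, as OpenCV has them. Camera axes: x right, y down, z forward; pixel columns grow to the right and rows downward; lengths in mm; the calibration is good to about 2 mm. A picture is of the moment at which its call begins. There is no depth.
- ctrl.close_job(): hands the job in, once; it reports no verdict.
Trained networks look in a picture, given as the dict that the camera call returned (one of the last four; its "shot" number tells which), for a name from the list of things; names that differ only in an ending like _2 or _b are one class to them, and where a whole thing is asked for, a point or a joint stands for the part that bears it (a point fixed in the world has none). Each returns a list of dicts, best first, with "score" (0 to 1); they miss things now and then, are a little off and sometimes report something else, mostly with a low value. They report only what shows in the picture. A call takes as long as a camera call. They do not tell look-alikes from the thing itself.
- ctrl.look_for(picture, query): "position" ([x, y, z] in mm, in the coordinates of the camera as it stood for that picture, good to about 4 mm: the middle of the surface that is visible of it).
- ctrl.spot_point(picture, query): "position" ([x, y, z] in mm, in the coordinates of the camera as it stood for that picture, good to about 4 mm: a listed point, or the origin of a listed thing).
The state is a dict: "t": time; "qpos": joint angles; "qvel": joint speeds; "joint_torque": joint torques, N m; "ee_pos": TCP position; "orientation": TCP orientation; "ft_force": force on the tool from outside, world axes, zero at the start; "moment": the same for the moment, N m; "width": finger opening in mm.
Only numpy, scipy, OpenCV 4.12 (cv2) and the standard library are available. Lean on these libraries where they do the work, as an engineer would, in place of code of your own. Each camera call takes 0.05 s, during which the arm holds its last target.

## Working session

There is one attempt and no reset: what is moved stays moved. The work goes in short steps, Python scripts to look and compute and a shell command to move; the robot and the scene stay as the last step left them, time stands still between calls to the robot, and variables do not carry over. Pictures are saved under pics/ and viewed, and the job is handed in when it is done.

```bash
mkdir -p pics
cat > h.py <<'E'
import numpy as np, cv2, json
from workcell import ctrl
from scipy.spatial.transform import Rotation as R
def shot(cam,fn=None):
    p=ctrl.get_image(cam)
    if fn: cv2.imwrite('pics/'+fn,cv2.cvtColor(p['pixels'],cv2.COLOR_RGB2BGR))
    return p
def w(p,x):
    Rm=cv2.Rodrigues(np.array(p['rvec'],float))[0]
    return Rm.T@(np.array(x)-np.array(p['tvec']).ravel())
def px(p,X):
    return cv2.projectPoints(np.array([X],float),np.array(p['rvec'],float),np.array(p['tvec'],float),np.array(p['camera_matrix'],float),None)[0].ravel()
E
python3 - <<'E'
from h import *
o=ctrl.get_obs(); print(o)
for c in ['side','top']:
    p=shot(c,c+'1.png')
    print(c, 'cam at',w(p,[0,0,0]).round())
    for q in ['wide_case','wide_press','wide_edge','narrow_case','radio','pliers','driver_block']:
        for r in ctrl.spot_point(p,q)[:3]: print(q,round(r['score'],2),w(p,r['position']).round(1),px(p,w(p,r['position'])).round())
E
```

```text
{'t': 0.0, 'qpos': array([ 1.23201256e+00,  4.23843890e-01,  1.63065054e+00,  2.50740930e-06,
        1.08861504e+00, -1.90249589e-02]), 'qvel': array([ 0.00033907,  0.00116736,  0.00071832,  0.00037642,  0.00088303,
       -0.00101114]), 'joint_torque': array([-7.13098052e-05, -5.44606733e+01, -2.73668844e+01,  6.43197703e-02,
        2.27321126e-02, -6.77510434e-05]), 'ee_pos': array([196.27505979, 592.8243137 , 229.91529203]), 'orientation': array([ 2.54606306e+00,  1.83895171e+00, -1.95912663e-03]), 'ft_force': array([-0.17553149, -0.81966587, -0.12228347]), 'moment': array([-0.00624689, -0.07784788,  0.00659721]), 'width': 87.66748906098555}
side cam at [-115. -893.  707.]
wide_case 0.92 [ 576.6 -213.8    1.5] [426. 307.]
wide_press 0.75 [5.967e+02 1.578e+02 4.000e-01] [335. 233.]
wide_press 0.69 [ 645.6 -207.4  111.4] [453. 252.]
wide_edge 0.93 [ 668.3 -205.6  133.3] [462. 240.]
narrow_case 0.82 [314.4 134.9   1.6] [241. 269.]
narrow_case 0.79 [146.9 359.5  -2.5] [141. 249.]
narrow_case 0.63 [642.  385.5  -3.8] [305. 199.]
radio 0.57 [ 4.758e+02 -4.872e+02  2.000e-01] [491. 412.]
pliers 0.69 [ 740.8 -173.2  129.8] [475. 226.]
driver_block 0.68 [488.5 476.9  -1.3] [244. 199.]
top cam at [ 288.   -7. 1365.]
wide_case 0.92 [ 578.  -216.8    0.7] [397. 199.]
wide_press 0.97 [ 648.7 -212.   113.7] [400. 166.]
wide_edge 0.73 [ 664.1 -207.3  132.8] [399. 158.]
narrow_case 0.89 [598.  153.4  -0.6] [273. 197.]
narrow_case 0.87 [637.6 380.1  -3.7] [198. 187.]
narrow_case 0.84 [315.  131.1  -4.6] [282. 292.]
radio 0.76 [ 477.5 -492.4   -0.5] [493. 230.]
pliers 0.93 [ 743.2 -175.8  137. ] [386. 130.]
driver_block 0.61 [488.1 472.4  -3.7] [168. 237.]
```

View pics/side1.png

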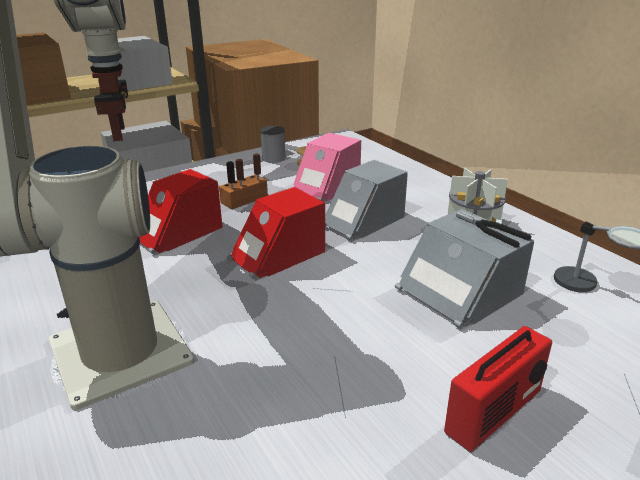

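View pics/top1.png

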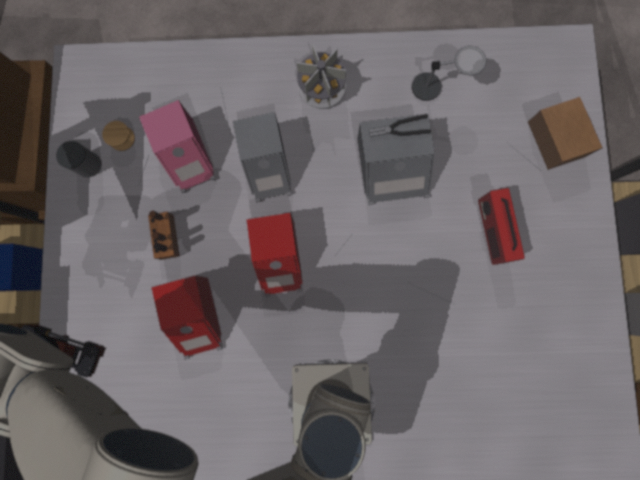

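Wide grey case: side pad about (455,250), top pad about (400,166), with the pliers on its roof. The red and pink cases are decoys. I'll refine the pose with an overlay.

```bash
cat >> h.py <<'E'
def case_pts(x,y,yaw,th=0,wd=190):
    c,s=np.cos(yaw),np.sin(yaw)
    T=lambda P:[x+c*P[0]-s*P[1], y+s*P[0]+c*P[1], P[2]]
    h=wd/2; a=0.61-th; fx,fz=150*np.sin(a),12+150*np.cos(a); f=wd/2-8
    segs=[((88,-h,136),(88,h,136)),((205,-h,136),(205,h,136)),((88,-h,136),(205,-h,136)),((88,h,136),(205,h,136)),((205,-h,0),(205,-h,136)),((0,-f,12),(0,f,12)),((0,-f,12),(fx,-f,fz)),((0,f,12),(fx,f,fz)),((fx,-f,fz),(fx,f,fz)),((0,-h,0),(205,-h,0))]
    return [(T(a),T(b)) for a,b in segs], T((126*np.sin(a),0,12+126*np.cos(a)))
def overlay(p,pose,fn,box,th=0,k=4):
    im=cv2.cvtColor(p['pixels'],cv2.COLOR_RGB2BGR); x0,y0,x1,y1=box
    im=cv2.resize(im[y0:y1,x0:x1],None,fx=k,fy=k)
    f=lambda X: tuple(int(v) for v in ((px(p,X)-[x0,y0]+.5)*k))
    segs,pr=case_pts(*pose,th=th)
    for a,b in segs: cv2.line(im,f(a),f(b),(0,255,0),1)
    cv2.circle(im,f(pr),4,(0,0,255),-1)
    cv2.imwrite('pics/'+fn,im)
E
python3 - <<'E'
from h import *
s=shot('side');t=shot('top')
pose=(577,-215.5,0.1)
overlay(s,pose,'ovs.png',(380,190,560,340)); overlay(t,pose,'ovt.png',(340,100,460,215),k=5)
E
```

```text
(no output)
```

View pics/ovs.png

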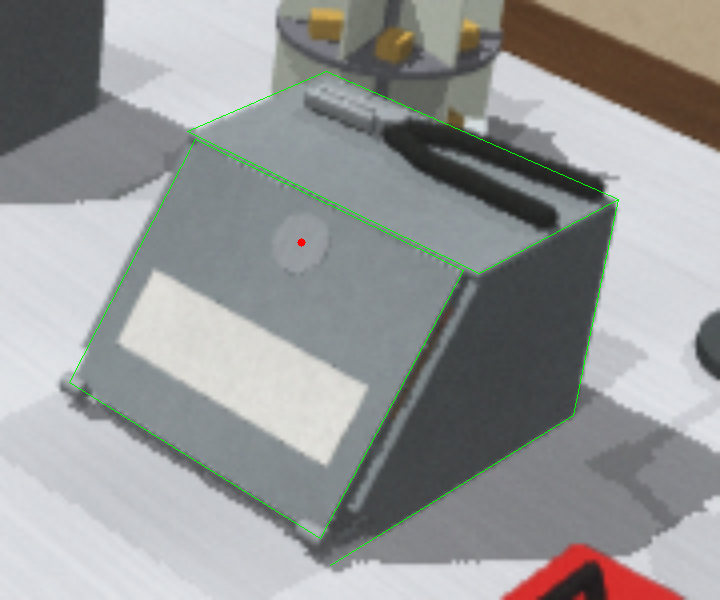

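View pics/ovt.png

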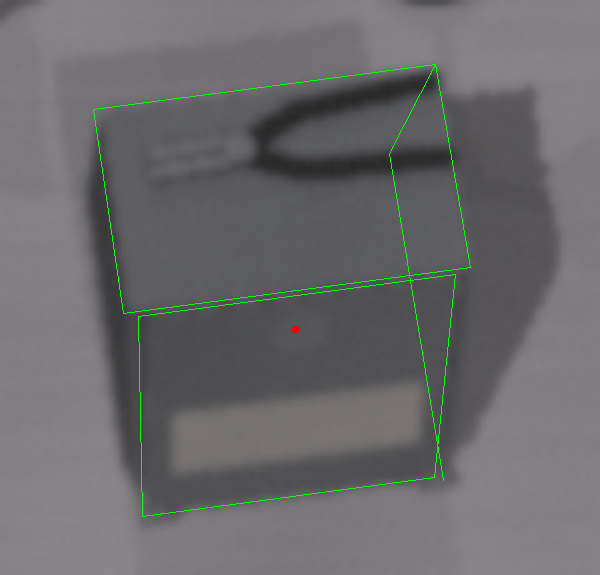

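```bash
python3 -m handwheel '[[[0,0,0],[-29,29,0],0],[[0,0,0],[-29,29,0],0],[[0,0,0],[-29,29,0],0],[[0,0,0],[-29,29,0],0],[[0,0,0],[-29,29,0],0],[[0,0,0],[-29,29,0],0],[[0,0,0],[-29,29,0],0],[[0,0,0],[-29,29,0],0],[[0,0,0],[-29,29,0],0],[[0,0,0],[-29,29,0],0]]'
cat >> h.py <<'E'
POSE=(577,-215.5,0.1)
def go(lx,ly,z,yaw=-1.471):
    o=ctrl.get_obs(); T=R.from_rotvec(o['orientation']); c,s=np.cos(POSE[2]),np.sin(POSE[2])
    W=np.array([POSE[0]+c*lx-s*ly,POSE[1]+s*lx+c*ly,z])
    d=W-o['ee_pos']; cl=[c*(o['ee_pos'][0]-POSE[0])+s*(o['ee_pos'][1]-POSE[1]),-s*(o['ee_pos'][0]-POSE[0])+c*(o['ee_pos'][1]-POSE[1]),o['ee_pos'][2]]
    Rt=R.from_matrix(np.array([[np.cos(yaw),np.sin(yaw),0],[np.sin(yaw),-np.cos(yaw),0],[0,0,-1]]).T)
    print('t',round(o['t'],2),'case xyz',np.round(cl,1),'tool shift',T.inv().apply(d).round(1),'turn',(T.inv()*Rt).as_rotvec().round(3),'F',o['ft_force'].round(2),'w',round(o['width'],1),'q',o['qpos'].round(2))
E
python3 -c "
from h import *
go(20,0,230)"
```

```text
t: 1.73
ee_pos: [382.4, 225.7, 230.2]
orientation: [-2.532, -1.854, -0.012]
ft_force: [0.3, 0.5, 0.0]
width: 24.7
t 1.73 case xyz [-149.6  458.4  230.2] tool shift [-353.8  337.2   -2.2] turn [-0.011 -0.005  2.735] F [0.26 0.47 0.02] w 24.7 q [ 0.5   0.15  2.02  0.01  0.96 -0.76]
```

```bash
python3 -m handwheel '[[[0,0,0],[-29,28,0],0],[[0,0,0],[-29,28,0],0],[[0,0,0],[-29,28,0],0],[[0,0,0],[-29,28,0],0],[[0,0,0],[-29,28,0],0],[[0,0,0],[-29,28,0],0],[[0,0,0],[-29,28,0],0],[[0,0,0],[-29,28,0],0],[[0,0,0],[-29,28,0],0],[[0,0,0],[-29,28,0],0]]'
python3 -c "
from h import *
go(20,0,230)"
```

```text
t: 2.57
ee_pos: [564.5, -149.5, 231.7]
orientation: [-2.536, -1.854, -0.023]
ft_force: [0.5, 0.7, 1.0]
width: 0.5
t 2.57 case xyz [ -5.8  66.9 231.7] tool shift [-51.2  50.3   1.6] turn [-0.014 -0.015  2.733] F [0.54 0.65 0.99] w 0.5 q [-0.29  0.36  1.73  0.01  1.05 -1.55]
```

```bash
python3 -m handwheel '[[[0,0,0.12],[0,0,0],0],[[0,0,0.12],[0,0,0],0],[[0,0,0.12],[0,0,0],0],[[0,0,0.12],[0,0,0],0],[[0,0,0.12],[0,0,0],0],[[0,0,0.12],[0,0,0],0],[[0,0,0.12],[0,0,0],0],[[0,0,0.12],[0,0,0],0],[[0,0,0.12],[0,0,0],0],[[0,0,0.12],[0,0,0],0]]'
python3 -m handwheel '[[[0,0,0.12],[0,0,0],0],[[0,0,0.12],[0,0,0],0],[[0,0,0.12],[0,0,0],0],[[0,0,0.12],[0,0,0],0],[[0,0,0.12],[0,0,0],0],[[0,0,0.12],[0,0,0],0],[[0,0,0.12],[0,0,0],0],[[0,0,0.12],[0,0,0],0],[[0,0,0.12],[0,0,0],0],[[0,0,0.12],[0,0,0],0]]'
python3 -c "
from h import *
go(20,0,230)"
```

```text
t: 3.4
ee_pos: [568.6, -160.9, 231.5]
orientation: [-3.136, -0.023, -0.025]
ft_force: [0.8, 0.4, -0.1]
width: 0.4
t: 4.23
ee_pos: [568.7, -160.9, 232.0]
orientation: [-2.55, 1.811, -0.016]
ft_force: [0.2, 0.1, 0.7]
width: 0.6
t 4.23 case xyz [ -2.8  55.1 232. ] tool shift [59.  -9.3  2.1] turn [-0.017  0.002  0.236] F [0.15 0.1  0.74] w 0.6 q [-0.3   0.37  1.72  0.01  1.05  0.93]
```

```bash
python3 -m handwheel '[[[-0.01,0,0.118],[0,0,0],0],[[0,0,0.118],[0,0,0],0],[[0,0,0],[14,-4,0],0],[[0,0,0],[14,-4,0],0],[[0,0,0],[14,-4,0],0],[[0,0,0],[13,-4,0],0],[[0,0,0],[0,0,20],0],[[0,0,0],[0,0,20],0],[[0,0,0],[0,0,20],0],[[0,0,0],[0,0,0],0]]'
python3 -c "
from h import *
go(62,0,123)"
```

```text
t: 5.07
ee_pos: [595.8, -227.5, 172.0]
orientation: [-2.321, 2.105, -0.017]
ft_force: [-1.0, 0.0, -1.0]
width: 0.5
t 5.07 case xyz [ 17.5 -13.8 172. ] tool shift [-14.  -43.8  49.6] turn [-0.013 -0.002 -0.002] F [-0.97  0.01 -1.01] w 0.5 q [-0.39  0.5   1.65  0.01  0.97  1.08]
```

```bash
python3 -m handwheel '[[[-0.01,0,0],[-7,0,12],0],[[0,0,0],[-7,0,12],0],[[0,0,0],[0,0,12],0],[[0,0,0],[0,0,13],0],[[0,0,0],[0,-8,0],0],[[0,0,0],[0,-8,0],0],[[0,0,0],[0,-8,0],0],[[0,0,0],[0,0,0],0],[[0,0,0],[0,0,0],0],[[0,0,0],[0,0,0],0]]'
python3 - <<'E'
from h import *
go(62,0,123)
t=shot('top');s=shot('side')
overlay(s,POSE,'a.png',(380,140,560,290)); overlay(t,POSE,'b.png',(340,100,460,215),k=5)
E
```

```text
t: 5.9
ee_pos: [624.7, -212.4, 121.1]
orientation: [-2.33, 2.105, -0.012]
ft_force: [0.1, 0.0, 0.2]
width: 0.2
t 5.9 case xyz [ 47.8  -1.7 121.1] tool shift [ -1.6 -14.2  -1.8] turn [-0.007 -0.005  0.002] F [0.06 0.   0.17] w 0.2 q [-0.35  0.6   1.62 -0.    0.91  1.13]
```

View pics/a.png

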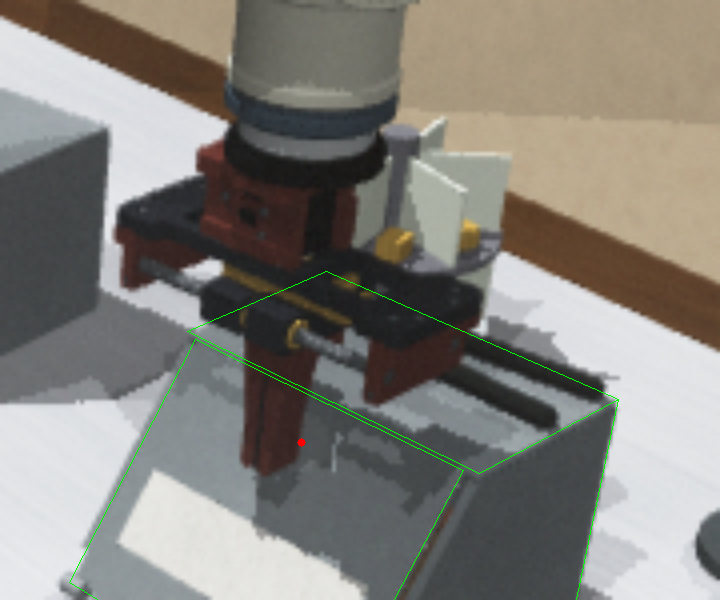

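The closed fingertips stand in front of the pad. I'll advance gently.

```bash
python3 -m handwheel '[[[0,0,0],[0,-3,-2],0],[[0,0,0],[-1,-3,0],0],[[0,0,0],[0,-2,0],0],[[0,0,0],[0,-2,0],0],[[0,0,0],[0,-1,0],0],[[0,0,0],[0,-1,0],0],[[0,0,0],[0,-1,0],0],[[0,0,0],[0,-1,0],0],[[0,0,0],[0,-1,0],0],[[0,0,0],[0,0,0],0]]'
python3 -c "
from h import *
go(62,0,123)"
```

```text
t: 6.83
ee_pos: [639.8, -210.0, 124.2]
orientation: [-2.329, 2.106, -0.012]
ft_force: [0.1, -0.9, -0.1]
width: 0.7
t 6.83 case xyz [ 63.   -0.8 124.2] tool shift [-0.9  1.1  1.2] turn [-0.006 -0.005  0.001] F [ 0.14 -0.88 -0.15] w 0.7 q [-0.33  0.61  1.58 -0.    0.94  1.14]
```

```bash
python3 -m handwheel '[[[0,0,0],[0,-1,0],0],[[0,0,0],[0,-1,0],0],[[0,0,0],[0,-1,0],0],[[0,0,0],[0,-1,0],0],[[0,0,0],[0,0,0],0],[[0,0,0],[0,0,0],0],[[0,0,0],[0,0,0],0],[[0,0,0],[0,0,0],0],[[0,0,0],[0,0,0],0],[[0,0,0],[0,0,0],0]]'
python3 -c "
from h import *
go(68,0,123)"
```

```text
t: 7.67
ee_pos: [641.2, -209.9, 123.4]
orientation: [2.328, -2.106, 0.004]
ft_force: [-2.9, 0.2, 0.5]
width: 0.5
t 7.67 case xyz [ 64.5  -0.8 123.4] tool shift [-0.8 -3.5  0.4] turn [ 0.    -0.003  0.   ] F [-2.88  0.21  0.54] w 0.5 q [-0.33  0.62  1.58 -0.    0.95  1.14]
```

Contact: 2.9 N. I'll press about 4 mm more, watching the force.

```bash
python3 -m handwheel '[[[0,0,0],[0,-2,0],0],[[0,0,0],[0,-2,0],0],[[0,0,0],[0,-2,0],0],[[0,0,0],[0,-2,0],0],[[0,0,0],[0,-1.5,0],0],[[0,0,0],[0,-1,0],0],[[0,0,0],[0,0,0],0],[[0,0,0],[0,0,0],0],[[0,0,0],[0,0,0],0],[[0,0,0],[0,0,0],0]]'
python3 -c "
from h import *
go(68,0,123)"
```

```text
t: 8.5
ee_pos: [646.4, -209.1, 122.8]
orientation: [2.322, -2.098, -0.015]
ft_force: [-4.3, -0.9, 2.1]
width: 0.4
t 8.5 case xyz [ 69.7  -0.5 122.8] tool shift [-0.5  1.7 -0.2] turn [ 0.015 -0.001  0.001] F [-4.27 -0.9   2.14] w 0.4 q [-0.33  0.63  1.55 -0.01  0.97  1.15]
```

```bash
python3 -m handwheel '[[[0,0,0],[0,10,0],0],[[0,0,0],[0,16,0],0],[[0,0,0],[0,16,0],0],[[0,0,0],[0,16,0],0],[[0,0,0],[0,16,0],0],[[0,0,0],[0,16,0],0],[[0,0,0],[0,10,0],0],[[0,0,0],[0,0,-20],0],[[0,0,0],[0,0,-30],0],[[0,0,0],[0,0,-30],0]]'
python3 - <<'E'
from h import *
go(68,0,123)
t=shot('top');s=shot('side')
overlay(s,POSE,'c.png',(380,140,560,290),th=.45); overlay(t,POSE,'d.png',(340,100,460,215),k=5,th=.45)
for r in ctrl.spot_point(s,'wide_edge')[:2]: print(r['score'],w(s,r['position']))
E
```

```text
t: 9.33
ee_pos: [543.7, -217.5, 201.3]
orientation: [2.328, -2.104, -0.005]
ft_force: [0.5, -0.8, 0.6]
width: 0.4
t 9.33 case xyz [-33.3   1.3 201.3] tool shift [   1.4 -101.7   77.7] turn [ 0.005 -0.     0.001] F [ 0.53 -0.78  0.63] w 0.4 q [-0.4   0.4   1.74 -0.    1.    1.07]
0.74 [ 604.17439633 -212.60368572  161.85560203]
0.53 [ 592.19108875 -212.35484576  134.8273128 ]
```

View pics/c.png

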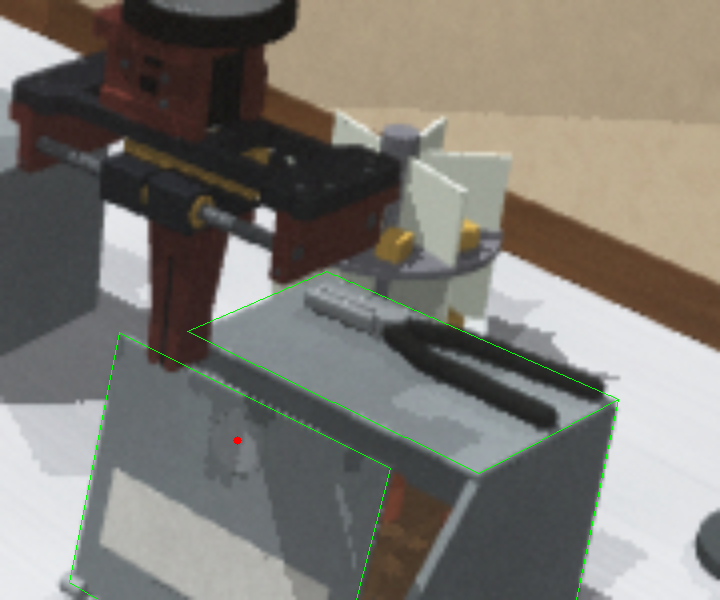

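```bash
python3 -m handwheel '[[[0,0,0],[0,0,-10],0],[[0,0,0],[0,-15,0],0],[[0,0,0],[0,-15,0],0],[[0,0,0],[0,-15,0],0],[[0,0,0],[0,-15,0],0],[[0,0,0],[0,-15,0],0],[[0,0,0],[0,-10,0],0],[[0,0,0],[0,0,0],0],[[0,0,0],[0,0,0],0],[[0,0,0],[0,0,0],0]]'
python3 - <<'E'
from h import *
go(60,0,143)
E
```

```text
t: 10.32
ee_pos: [631.3, -207.7, 208.4]
orientation: [2.329, -2.104, -0.006]
ft_force: [0.5, 0.6, -0.1]
width: 0.6
t 10.32 case xyz [ 54.8   2.4 208.4] tool shift [ 2.4 -5.5 65.3] turn [0.005 0.001 0.002] F [ 0.47  0.59 -0.11] w 0.6 q [-0.34  0.51  1.55 -0.    1.09  1.14]
```

```bash
python3 -m handwheel '[[[0,0,0],[1,-3,0],0],[[0,0,0],[0,0,13],0],[[0,0,0],[0,0,13],0],[[0,0,0],[0,0,13],0],[[0,0,0],[0,0,13],0],[[0,0,0],[0,0,10],0],[[0,0,0],[0,0,0],0],[[0,0,0],[0,0,0],0],[[0,0,0],[0,0,0],0],[[0,0,0],[0,0,0],0]]'
python3 - <<'E'
from h import *
go(60,0,143)
t=shot('top');s=shot('side')
overlay(s,POSE,'e.png',(380,140,560,290),th=.45)
E
```

```text
t: 11.15
ee_pos: [629.1, -208.8, 137.8]
orientation: [2.325, -2.105, -0.014]
ft_force: [-0.1, 0.1, 0.6]
width: 0.3
t 11.15 case xyz [ 52.5   1.5 137.8] tool shift [ 1.5 -7.4 -5.3] turn [ 0.01   0.003 -0.001] F [-0.08  0.05  0.57] w 0.3 q [-0.34  0.59  1.59 -0.    0.97  1.14]
```

View pics/e.png

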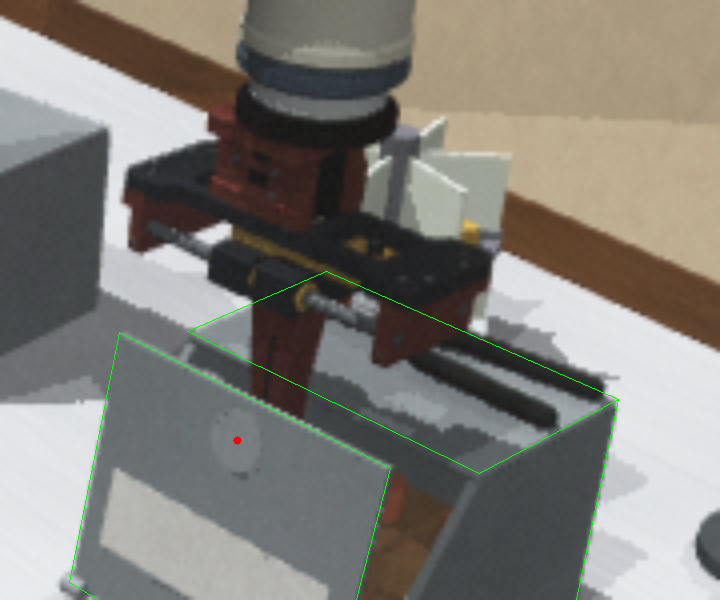

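```bash
python3 -m handwheel '[[[0,0,0],[0,8,0],0],[[0,0,0],[0,8,0],0],[[0,0,0],[0,8,0],0],[[0,0,0],[0,8,0],0],[[0,0,0],[0,9,0],0],[[0,0,0],[0,9,0],0],[[0,0,0],[0,9,0],0],[[0,0,0],[0,9,0],0],[[0,0,0],[0,9,0],0],[[0,0,0],[0,9,0],0]]'
python3 - <<'E'
from h import *
go(-60,0,120)
s=shot('side','f.png')
E
```

```text
t: 12.08
ee_pos: [537.1, -218.4, 141.6]
orientation: [2.327, -2.106, -0.004]
ft_force: [0.2, 0.0, 0.3]
width: 0.6
t 12.08 case xyz [-40.    1.1 141.6] tool shift [ 1.1 19.9 21.6] turn [ 0.004  0.    -0.   ] F [0.21 0.03 0.34] w 0.6 q [-0.41  0.48  1.79 -0.    0.88  1.07]
```

View pics/f.png

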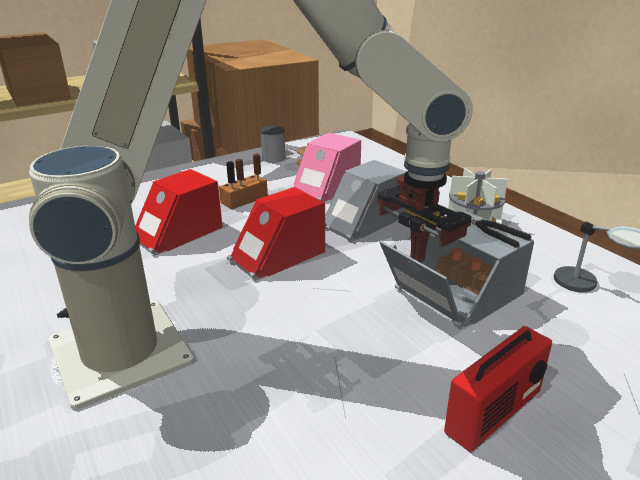

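```bash
python3 -m handwheel '[[[0,0,0],[0,6,2],0],[[0,0,0],[0,6,2],0],[[0,0,0],[0,6,3],0],[[0,0,0],[0,5,4],0],[[0,0,0],[0,5,4],0],[[0,0,0],[0,4,4],0],[[0,0,0],[0,4,4],0],[[0,0,0],[0,3,4],0],[[0,0,0],[0,2,4],0],[[0,0,0],[0,0,0],0]]'
python3 -m handwheel '[[[0,0,0],[0,0,0],0],[[0,0,0],[0,0,0],0],[[0,0,0],[0,0,0],0],[[0,0,0],[0,0,0],0],[[0,0,0],[0,0,0],0],[[0,0,0],[0,0,0],0],[[0,0,0],[0,0,0],0],[[0,0,0],[0,0,0],0],[[0,0,0],[0,0,0],0],[[0,0,0],[0,0,0],0]]'
python3 - <<'E'
from h import *
go(-60,0,120)
s=shot('side','g.png')
E
```

```text
t: 12.97
ee_pos: [488.6, -222.7, 106.7]
orientation: [2.325, -2.106, -0.01]
ft_force: [0.1, 0.6, -0.6]
width: 0.7
t: 13.8
ee_pos: [490.3, -223.0, 107.2]
orientation: [2.327, -2.106, -0.007]
ft_force: [-0.2, -0.1, 0.0]
width: 0.6
t 13.8 case xyz [-87.1   1.2 107.2] tool shift [  1.2 -27.  -12.9] turn [ 0.006  0.001 -0.   ] F [-0.16 -0.12  0.02] w 0.6 q [-0.45  0.48  1.9  -0.    0.77  1.03]
```

View pics/g.png

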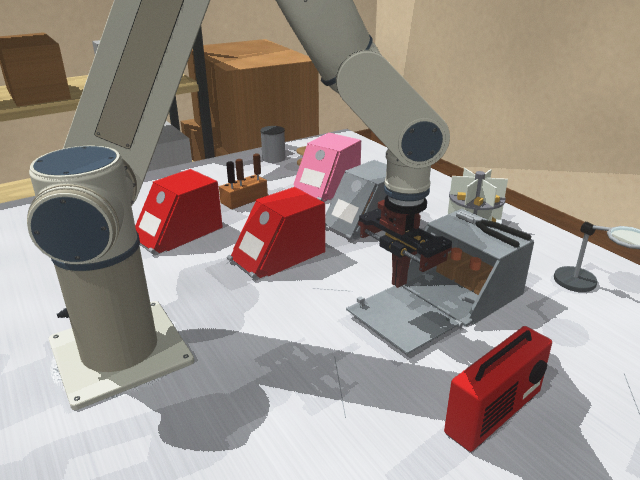

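The flap appears flat. I'll raise the hand clear and check.

```bash
python3 -m handwheel '[[[0,0,0],[0,0,-15],0],[[0,0,0],[0,0,-15],0],[[0,0,0],[0,0,-15],0],[[0,0,0],[0,0,-15],0],[[0,0,0],[0,0,-15],0],[[0,0,0],[0,0,-15],0],[[0,0,0],[0,0,-15],0],[[0,0,0],[0,0,0],0],[[0,0,0],[0,0,0],0],[[0,0,0],[0,0,0],0]]'
python3 -m handwheel '[[[0,0,0],[0,0,0],0],[[0,0,0],[0,0,0],0],[[0,0,0],[0,0,0],0],[[0,0,0],[0,0,0],0],[[0,0,0],[0,0,0],0],[[0,0,0],[0,0,0],0],[[0,0,0],[0,0,0],0],[[0,0,0],[0,0,0],0],[[0,0,0],[0,0,0],0],[[0,0,0],[0,0,0],0]]'
python3 - <<'E'
from h import *
go(-60,0,120)
s=shot('side')
overlay(s,POSE,'h.png',(330,170,550,370),th=2.15,k=3)
for q in ['wide_edge','narrow_case','radio','pliers','driver_block']:
    for r in ctrl.spot_point(s,q)[:3]: print(q,round(r['score'],2),w(s,r['position']).round(1))
E
```

```text
t: 14.68
ee_pos: [489.5, -222.4, 215.2]
orientation: [2.326, -2.105, -0.012]
ft_force: [-0.3, -0.2, -0.0]
width: 0.7
t: 15.52
ee_pos: [487.3, -221.4, 210.5]
orientation: [2.324, -2.104, -0.024]
ft_force: [0.4, 0.0, 0.5]
width: 0.7
t 15.52 case xyz [-89.9   3.1 210.5] tool shift [  3.7 -31.2  90. ] turn [ 0.015  0.007 -0.   ] F [0.43 0.01 0.51] w 0.7 q [-0.45  0.33  1.83 -0.    1.    1.03]
wide_edge 0.81 [ 432.4 -228.9   20.2]
narrow_case 0.74 [146.6 362.   -4.1]
narrow_case 0.73 [598.3 156.6   1.3]
narrow_case 0.72 [314.3 131.3   4.6]
radio 0.59 [ 445.7 -225.4   10.6]
radio 0.56 [ 477.2 -487.7    1.5]
pliers 0.71 [ 741.1 -173.3  131. ]
driver_block 0.72 [ 430.6 -228.6   19.6]
driver_block 0.59 [488.1 474.5  -1.3]
driver_block 0.49 [ 576.8 -214.2    0.8]
```

View pics/h.png

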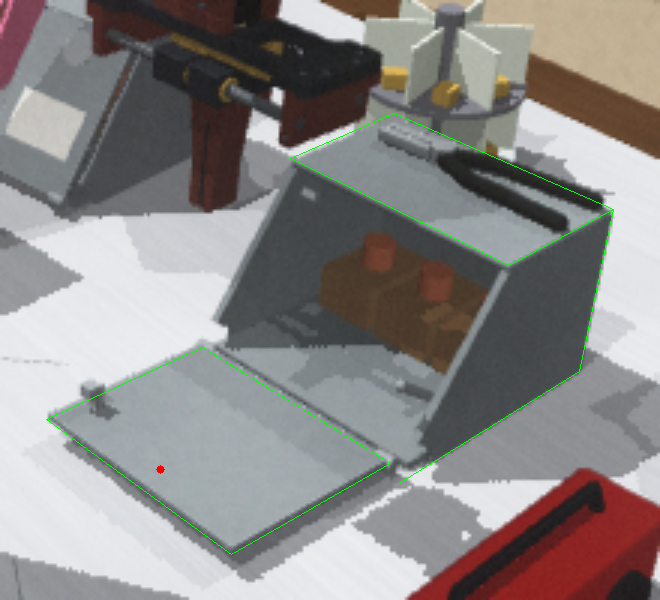

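The flap matches the fully open outline. The edge reads (432, -229, 20), and the other things haven't moved. The narrow case looks shut.

```bash
python3 -c "
from h import *
print(ctrl.close_job())"
```

```text
the job is handed in; nothing more can be done
None
```

The wide case's flap is fully open and lying flat towards the robot, and the job is handed in at about 16 s.

- **What I did:** With closed fingertips I pressed the flap's pad (about 4 N at the last reading) until the catch let go. I then took the hand away and the flap sprang ajar by itself. I hooked behind its top edge from above and pushed it past upright, following it down while it sank.
- **Flap check:** The last side picture matched the outline of the flap drawn at 2.15 rad (flat). The networks put its top edge at (432, -229, 20) mm.
- **Other things:** The radio, pliers and driver block were found within about 6 mm of their first positions. The narrow case looked shut in the last picture; I did not measure its flap.
- **Hand:** It was well clear and touching nothing, with wrist force readings under 1 N.
- **Disagreements:** In the last picture the networks also gave false hits for the radio and driver block on the open flap. I discounted these, because both things also showed up at their original places.

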